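# Post the crank puller through the flap of the tool bin

## Task

Draw the steel crank puller out of its wooden pocket, lay it down on the shelf and let go, then take it again by its handle. Push it head first through the sprung flap of the blue bin, so that the puller itself opens the flap, and leave it wholly inside with the flap shut behind it. Leave the other things on the shelf where they are.

Things in the scene. Friction and masses are not known exactly. Their poses are not given: they have to be found in the camera images.
- puller_center (a point): Steel crank puller, 150 mm long, about 0.2 kg, loose. This point: its middle, 15 mm above its flat underside. x runs from handle to head, z up. Handle: bar 20 mm wide (y), 26 mm high, x = -75 to 25 mm. Head, the heavier end: block 34 mm wide, 34 mm high, x = 25 to 65 mm, then a 22 mm round nose. Starts flat on the shelf, handle in the pocket, head outside.
- puller_head (a point): The nose end of the puller, 75 mm from its middle, 15 mm above its underside. Axes as the puller's.
- puller_tail (a point): The free end of the puller's handle, 75 mm from its middle, 13 mm above its underside. Axes as the puller's.
- pocket: Fixed dark wooden block, 103 mm long (x), 60 mm wide, 48 mm high, with a pocket open at one end: 32 mm wide, 38 mm high, 95 mm deep, floored by the shelf itself. Origin on the shelf under the middle of the mouth; x points straight out of the mouth, z up. The puller's handle reaches 70 to 85 mm into it and is drawn out along +x.
- pocket_mid (a point): Middle of the pocket, 45 mm in from the mouth, 18 mm above the shelf.
- bin: Fixed blue plastic bin, 250 mm deep (x), 90 mm wide (y), 190 mm high, clear roof from x = 85 mm on. Origin on the shelf under the middle of its front sill's outer edge; x points level into the bin, z up. Front upright to the sill, then the flap's opening, 80 mm wide, slopes back and up to the hinge at x = 85, z = 185 mm. Past the sill (wall 3 mm) all is open down to the floor.
- bin_sill (a point): Middle of the outer top edge of the bin's front sill, 92 mm above the shelf. Axes as the bin's.
- flap_edge (a point): Middle of the free lower edge of the flap: a grey plate 110 mm by 76 mm, 3 mm thick, hinged along its upper edge at the roof; when shut it lies in the sloping opening, this edge some 12 mm above the sill.
- flap (a joint): Angle of the flap: 0 shut, grows as it swings inward and up, to 1.9 rad. A spring shuts it; pushing it wide open at its free edge takes about 0.5 to 2 N. Flap and bin are smooth, slippery plastic.
- rear_light: Bystander, loose: white rear light, rounded block 62x44x26 mm. Origin at the centre of its underside.
- hex_keys: Bystander, loose: grey hex key set, block 110x36x28 mm. Origin at the centre of its underside.
- pad_dish: Bystander, loose: round white ceramic dish of brake pads, 130 mm across, 30 mm high. Origin at the centre of its underside.
- oil_bottle: Bystander, loose: grey oil bottle, 44 mm across, 90 mm high. Origin at the centre of its underside.
- patch_tin: Bystander, loose: flat aluminium patch tin 85x55x22 mm. Origin at the centre of its underside.
- bell: Bystander, loose: brass bell dome, 58 mm across, 33 mm high. Origin at the centre of its underside.
There are look-alikes about, which are no part of the job. Leave any pink look-alike of the part that bears puller_center alone.

How it is judged:
On the way, in this order (a step that is already met when the one before it is completed fails the run):
1. the puller lies flat on the shelf, wholly out of the pocket, and the gripper has let go of it (horizontal distance between each of puller_tail, puller_head and pocket_mid above 0.052 m and height (world z) of puller_center below 0.022 m and angle between puller_center's own z axis and vertical below 0.17 rad and contact force between the fingers and puller below 0.05 N and linear speed of puller below 0.03 m/s), for 0.2 s.
2. with the gripper at its handle, the puller has opened the flap with its head, which is inside the bin while the handle's end is still outside, and the fingers are not pushing the flap (x of puller_head in the frame of bin between 0.05 and 0.14 m and x of puller_tail in the frame of bin below 0 m and z of puller_head in the frame of bin below 0.17 m and y of puller_head in the frame of bin between -0.043 and 0.043 m and value of joint flap above 0.2 rad and contact force between the fingers and flap below 0.3 N and contact force between puller and flap above 0.02 N and distance between the grasp point and puller_tail below 0.108 m), for 0.05 s.
At the end, for the whole second after the job is handed in: The whole puller (both ends and middle) is within the bin's walls, its middle lower than 70 mm and its ends lower than 80 mm above the shelf, at rest (under 20 mm/s), and the flap is shut (within 0.08 rad) (x of puller_center in the frame of bin between 0 and 0.248 m and y of puller_center in the frame of bin between -0.043 and 0.043 m and z of puller_center in the frame of bin below 0.07 m and x of puller_head in the frame of bin between 0 and 0.248 m and y of puller_head in the frame of bin between -0.043 and 0.043 m and z of each of puller_head, puller_tail in the frame of bin below 0.08 m and x of puller_tail in the frame of bin between 0 and 0.248 m and y of puller_tail in the frame of bin between -0.043 and 0.043 m and value of joint flap below 0.08 rad and linear speed of puller below 0.02 m/s); the robot touches nothing.
It fails at once if a bystander is moved by more than 40 mm (distance of any of rear_light, hex_keys, pad_dish, oil_bottle, patch_tin, bell from where it was at the start of the episode above 0.04 m).
It also fails if it takes over 61 s, if anything falls off the work surface, if the arm or the gripper's body presses on something with over 40 N, if the wrist force passes 120 N, or if a joint passes its speed limit or range.

## Robot

A 6-joint arm with a two-finger parallel gripper is mounted at the origin on the work surface. World frame = base frame: x ahead of the robot, y to its left, z up, the work surface at z = 0. Lengths are in m, angles in rad, forces in N, time in s.
With the tool pointing down it reaches from about 0.25 to 0.775 m from the base axis. Payload 4 kg.
Tool frame: the origin (TCP) lies on the centre line of the jaws, within the pads' length; the fingertips stand 17 mm ahead of it and the grasp point (between the pads) lies 2 mm behind it; z points along the fingers, y is the direction in which the jaws open and shut (so a half turn about z gives the same grasp; the last joint's range is limited). The gripper opens to 94 mm and grips with 3 to 60 N. Pads are 16 mm wide; open, the fingers measure 119 mm over their backs; the gripper's body (75 mm by 177 mm) begins 78 mm behind the grasp point.
Start: joints at [1.234, 0.087, 1.371, -0, 1.684, -0.103], TCP at [0.127, 0.535, 0.185] pointing down, gripper open.
Joint ranges: [-3.1, 3.1], [-0.76, 2.03], [0.27, 2.55], [-1.08, 4.22], [0.17, 2.65], [-2.57, 2.57]. Speed limits (rad/s): [2.79, 2.79, 3.14, 3.14, 3.14, 3.14].

## Interface

Orientations are given as a unit quaternion [w, x, y, z].
In Python, from station import status, vision, job gives the robot as it stands.
- The arm moves only by the tool play_rows, never from a script. Its argument "targets" is a list that holds one entry, the list of rows, each a list of 7 numbers: the shift along the tool's x, y, z in units of 30 mm (1.0 is 30 mm), then the turn, a rotation vector about the tool's x, y, z in units of 6 degrees (1.0 is 6 degrees), then the finger opening in mm, from 0 to 94. In form: [[[dx, dy, dz, ax, ay, az, claw], ...]]. A call has 1 to 12 rows; each row shifts and turns the commanded pose from where the row before left it, along the tool's axes as they then stand; what a row does not reach is not made up. A row lasts 1/12 s, in which the tool goes at most 41.7 mm and 7.16 degrees, less where a joint would pass 70% of its speed; a pose out of reach is approached as far as the arm can. A call is refused whole if a number of a shift passes 1 or a number of a turn 1, either way. A call with a gripper value outside its range is refused whole. The fingers move at their own pace and stop on an object; "squeeze" is the grip in N (left out, the last holds). Time passes only in rows, so rows that do not move let the fingers close. It gives the time, the measured TCP pose, the force and the opening at its end, in the units of the state.
- status.observe(): the state, without advancing time (a new reading comes with each control period).
- vision.snapshot(name): name is "scene" or "top" or "wrist"; returns a dict with "image" (420x560x3 uint8, red, green, blue), "fx", "fy", "cx", "cy" (pixels), "k1" (the pictures are not rectified: a ray, as slopes to the right and down, at radius r is drawn at 1 + k1 r^2 times it, then the intrinsics apply), "position" and "orientation" of the camera in the world. Camera axes: x right, y up, looking along -z (the intrinsics and any distortion apply to the point x, -y, -z); pixel columns grow to the right and rows downward; lengths in m; the calibration is good to about 2 mm. A picture is of the moment at which its call begins. There is no depth.
- job.job_done(): hands the job in, once; it reports no verdict.
Trained networks look in a picture, given as the dict that the camera call returned (one of the last four; its "shot" number tells which), for a name from the list of things; names that differ only in an ending like _2 or _b are one class to them, and where a whole thing is asked for, a point or a joint stands for the part that bears it (a point fixed in the world has none). Each returns a list of dicts, best first, with "score" (0 to 1); they miss things now and then, are a little off and sometimes report something else, mostly with a low value. They report only what shows in the picture. A call takes as long as a camera call. They do not tell look-alikes from the thing itself.
- vision.look_for(picture, target): "rect" ([left, top, width, height] in pixels, round what is visible of it).
- vision.silhouettes(picture, target): "region" (420x560 bool, what is visible of it) and "rect" ([left, top, width, height] in pixels, round what is visible of it).
The state is a dict: "time_s": time; "joints": joint angles; "joint_velocities": joint speeds; "joint_torque": joint torques, N m; "ee_pos": TCP position; "tcp_rot": TCP orientation; "wrist_force": force on the tool from outside, world axes, zero at the start; "wrist_torque": the same for the moment, N m; "width": finger opening in m.
Only numpy, scipy, OpenCV 4.12 (cv2) and the standard library are available. Lean on these libraries where they do the work, as an engineer would, in place of code of your own. Each camera call takes 0.05 s, during which the arm holds its last target.

## Working session

There is one attempt and no reset: what is moved stays moved. The work goes in short steps, Python scripts to look and compute and a tool call to move; the robot and the scene stay as the last step left them, time stands still between calls to the robot, and variables do not carry over. Pictures are saved under pics/ and viewed, and the job is handed in when it is done.

Besides the shell and the picture viewer there is one more tool, called after "Request:" in YAML: its name, and indented under it one key for each argument. play_rows: Moves the arm, as the interface text tells. Its arguments: {"type":"object","properties":{"targets":{"type":"array"},"squeeze":{"type":"number"}},"required":["targets"]}

```bash
ls; mkdir -p pics
python3 - <<'E'
from station import status, vision, job
import cv2
print(status.observe())
for n in ["scene","top","wrist"]:
    s=vision.snapshot(n); cv2.imwrite(f"pics/{n}0.png",s["image"][:,:,::-1])
    print(n,{k:v for k,v in s.items() if k!="image"})
    for t in ["puller_center","pocket","bin","flap"]:
        print(t,[(round(r["score"],2),[round(float(v)) for v in r["rect"]]) for r in vision.look_for(s,t)])
E
```

```text
pics
{'time_s': 0.0, 'joints': array([ 1.23393622e+00,  8.79588008e-02,  1.37223662e+00, -1.25567481e-05,
        1.68360811e+00, -1.03048740e-01]), 'joint_velocities': array([ 4.17815430e-04, -6.34097335e-05,  3.51477131e-04,  3.72267627e-04,
       -1.33403987e-03, -1.32842781e-03]), 'joint_torque': array([ 3.46288125e-04, -3.40178525e+01, -3.02430403e+01,  7.17255310e-02,
        3.29174171e-02, -1.71795073e-04]), 'ee_pos': array([0.12721165, 0.53447453, 0.18341111]), 'tcp_rot': array([-2.35101329e-04,  1.16640198e-01,  9.93173621e-01, -1.08016689e-03]), 'wrist_force': array([ 0.61702323, -0.06317286, -0.50295963]), 'wrist_torque': array([ 0.01512797,  0.01777735, -0.01703525]), 'width': 0.09369265778655676}
scene {'fx': 474.8402310420143, 'fy': 474.8402310420143, 'cx': 275.62252449817004, 'cy': 209.40112577936983, 'k1': -0.06029356885350576, 'position': array([1.24681098, 0.46658208, 0.99106988]), 'orientation': array([0.41921292, 0.18422342, 0.35527858, 0.81492293]), 'shot': 1}
puller_center [(0.8, [200, 141, 14, 26]), (0.63, [276, 248, 31, 42]), (0.61, [222, 212, 24, 16]), (0.5
[... 317 characters left out ...]
3963]), 'orientation': array([-0.69164057, -0.07379051,  0.07434971,  0.71460507]), 'shot': 2}
puller_center [(0.93, [396, 264, 28, 37]), (0.84, [257, 192, 13, 42]), (0.76, [318, 253, 27, 42]), (0.61, [316, 223, 22, 12]), (0.41, [172, 119, 54, 89])]
pocket [(0.64, [337, 211, 31, 23])]
bin [(0.95, [173, 119, 51, 86]), (0.38, [192, 250, 20, 23])]
flap [(0.88, [188, 168, 30, 30])]
wrist {'fx': 323.2580233676515, 'fy': 323.2580233676515, 'cx': 281.2793512551185, 'cy': 208.11834806122482, 'k1': -0.062871192596945, 'position': array([0.05806334, 0.55128028, 0.3855613 ]), 'orientation': array([ 0.77853087, -0.09804377, -0.07800691,  0.61497319]), 'shot': 3}
puller_center []
pocket []
bin []
flap []
```

View pics/scene0.png

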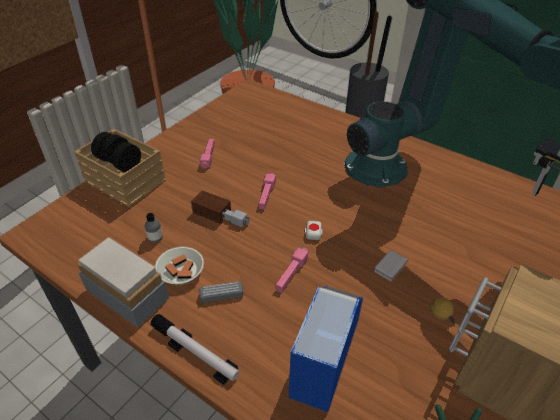

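View pics/top0.png

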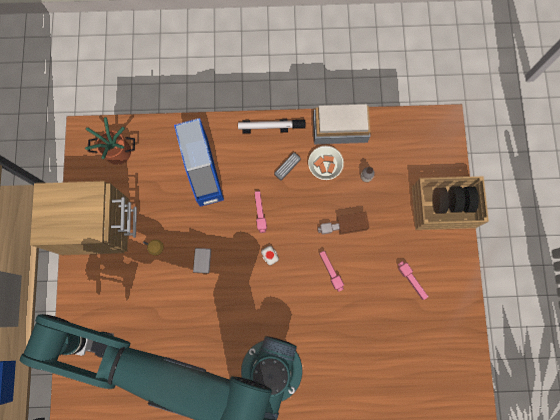

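View pics/wrist0.png

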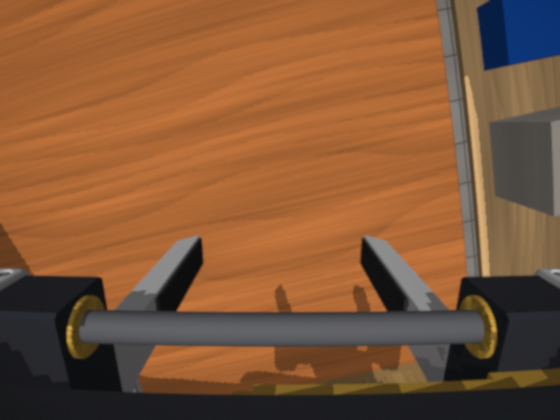

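Run:
```python
import cv2
t=cv2.imread("pics/top0.png")
cv2.imwrite("pics/topc1.png",cv2.resize(t[200:310,300:440],None,fx=5.5,fy=5.4,interpolation=cv2.INTER_CUBIC))
cv2.imwrite("pics/topc2.png",cv2.resize(t[110:240,160:290],None,fx=4.6,fy=4.6,interpolation=cv2.INTER_CUBIC))
s=cv2.imread("pics/scene0.png")
cv2.imwrite("pics/scc1.png",cv2.resize(s[130:300,180:350],None,fx=3.5,fy=3.5,interpolation=cv2.INTER_CUBIC))
```

```text
(no output)
```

View pics/topc1.png

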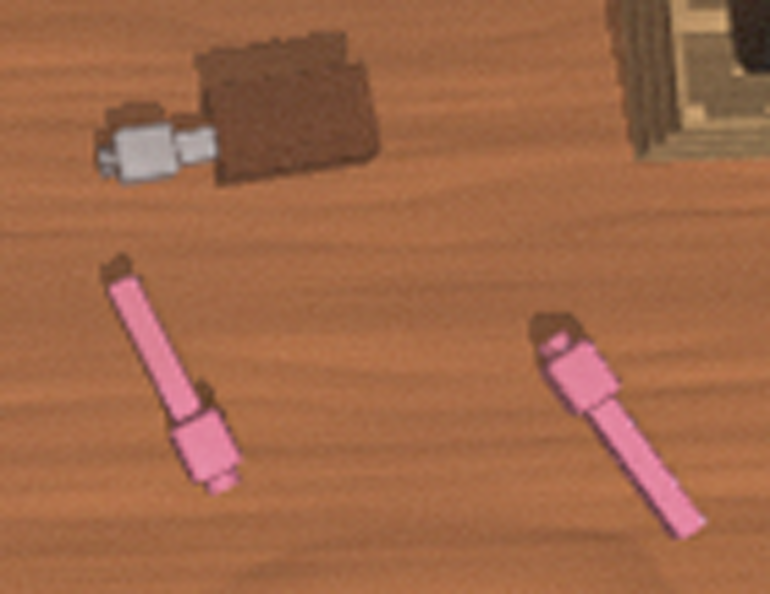

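View pics/topc2.png

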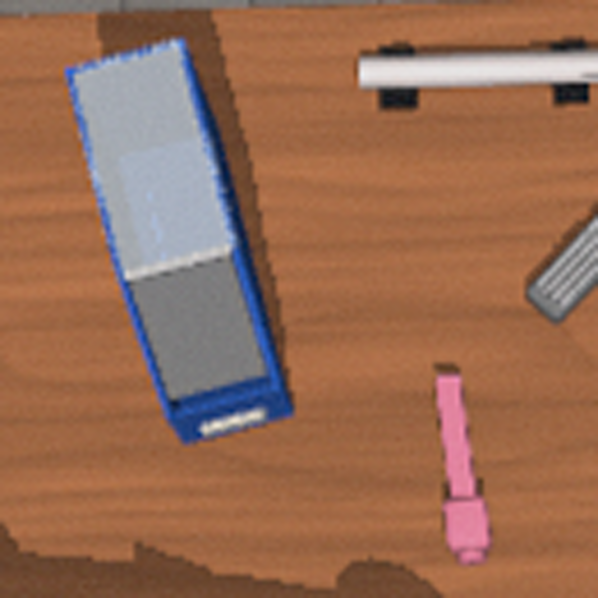

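View pics/scc1.png

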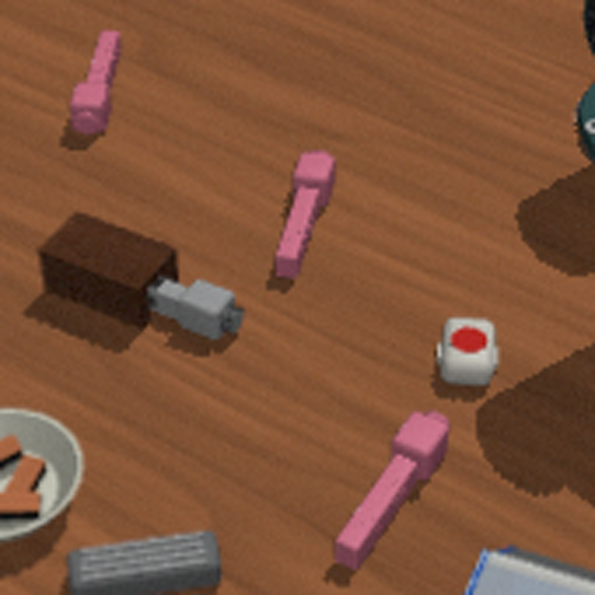

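Candidates for the puller in the top picture are the grey one at (328,228), which sticks out of the dark block at (350,221), and three pink look-alikes at (260,210), (331,270) and (412,280). I choose the grey steel one. The crops confirm it: its head is at (326,228) with the handle in the pocket. The bin front is near (211,203).

```bash
cat > h.py <<'E'
import numpy as np, cv2
from scipy.spatial.transform import Rotation as R
from scipy.optimize import least_squares
def q2R(q): return R.from_quat([q[1],q[2],q[3],q[0]])
def proj(s,P):
    P=np.atleast_2d(P); c=q2R(s["orientation"]).inv().apply(P-s["position"])
    u=c[:,0]/-c[:,2]; v=-c[:,1]/-c[:,2]; r2=u*u+v*v; f=1+s["k1"]*r2
    return np.c_[s["fx"]*u*f+s["cx"], s["fy"]*v*f+s["cy"]]
def unproj(s,px,z):
    px=np.atleast_2d(px).astype(float); d=np.c_[(px[:,0]-s["cx"])/s["fx"],(px[:,1]-s["cy"])/s["fy"]]
    u=d.copy()
    for _ in range(20): u=d/(1+s["k1"]*(u**2).sum(1,keepdims=True))
    w=q2R(s["orientation"]).apply(np.c_[u[:,0],-u[:,1],-np.ones(len(u))])
    t=(z-s["position"][2])/w[:,2]
    return s["position"]+w*t[:,None]
TOP=dict(fx=534.2642801502926,fy=534.2642801502926,cx=281.72643385826314,cy=212.1998645598584,k1=0.002529537512216491,position=np.array([0.14655147,-0.04245148,1.89673963]),orientation=np.array([-0.69164057,-0.07379051,0.07434971,0.71460507]))
SC=dict(fx=474.8402310420143,fy=474.8402310420143,cx=275.62252449817004,cy=209.40112577936983,k1=-0.06029356885350576,position=np.array([1.24681098,0.46658208,0.99106988]),orientation=np.array([0.41921292,0.18422342,0.35527858,0.81492293]))
E
python3 - <<'E'
from h import *
c1=lambda x,y:(300+x/5.5-.5+.1,200+y/5.4-.4)
c2=lambda x,y:(160+x/4.6-.4,110+y/4.6-.4)
print("puller head block top corners", unproj(TOP,[c1(114,127),c1(172,122),c1(178,177),c1(120,184)],.034)[:,:2].round(4))
print("pocket top corners", unproj(TOP,[c1(203,85),c1(364,65),c1(380,155),c1(216,183)],.048)[:,:2].round(4))
print("bin roof back corners z190", unproj(TOP,[c2(66,72),c2(185,40),c2(125,277),c2(235,247)],.19)[:,:2].round(4))
print("bin sill corners z92", unproj(TOP,[c2(186,443),c2(293,413)],.092)[:,:2].round(4))
print("bin flap hinge", unproj(TOP,[c2(125,277),c2(235,247)],.185)[:,:2].round(4))
for n,p in dict(dish=(326,163),hex=(288,165),light=(270,255),tin=(202,260),bell=(153,247),oil=(368,173),p1=(260,210),p2=(331,270)).items(): print(n,unproj(TOP,[p],.02)[0,:2].round(3))
E
```

```text
puller head block top corners [[ 0.4992 -0.1861]
 [ 0.5013 -0.2236]
 [ 0.4645 -0.2256]
 [ 0.4611 -0.1881]]
pocket top corners [[ 0.5226 -0.2434]
 [ 0.5325 -0.3476]
 [ 0.4724 -0.3539]
 [ 0.4574 -0.2482]]
bin roof back corners z190 [[0.8228 0.3051]
 [0.8449 0.2176]
 [0.6644 0.261 ]
 [0.6844 0.1814]]
bin sill corners z92 [[0.5625 0.2319]
 [0.5831 0.1511]]
bin flap hinge [[0.6659 0.2619]
 [0.686  0.1821]]
dish [ 0.725 -0.219]
hex [ 0.722 -0.079]
light [ 0.393 -0.004]
tin [0.383 0.236]
bell [0.435 0.41 ]
oil [ 0.682 -0.37 ]
p1 [0.557 0.027]
p2 [ 0.333 -0.217]
```

Run:
```python
from h import *
c1=lambda x,y:(300+x/5.5-.4,200+y/5.4-.4)
c2=lambda x,y:(160+x/4.6-.4,110+y/4.6-.4)
pts=[((250,45,190),c2(66,72)),((250,-45,190),c2(185,40)),((0,45,0),c2(186,443)),((0,-45,0),c2(293,413))]
# scene bin corners
def model(p,P):
    P=np.array(P,float)/1000; c,s=np.cos(p[2]),np.sin(p[2])
    return np.c_[p[0]+c*P[:,0]-s*P[:,1],p[1]+s*P[:,0]+c*P[:,1],P[:,2]]
P=[a for a,_ in pts]; Q=np.array([b for _,b in pts])
r=least_squares(lambda p:(proj(TOP,model(p,P))-Q).ravel(),[.58,.19,.26])
print("bin",r.x,r.fun.round(2))
print("sill px top (crop)",[(((u+.4-160)*4.6),((v+.4-110)*4.6)) for u,v in proj(TOP,model(r.x,[(0,45,92),(0,-45,92),(85,45,185),(85,-45,185)]))])
def draw(s,img,p,segs,out,box,k):
    im=img.copy(); x0,x1,y0,y1=box
    im=cv2.resize(im[y0:y1,x0:x1],None,fx=k,fy=k,interpolation=cv2.INTER_CUBIC)
    for a,b in segs:
        q=(proj(s,model(p,[a,b]))+.5-[x0,y0])*k
        cv2.line(im,tuple(int(v) for v in q[0]),tuple(int(v) for v in q[1]),(0,255,0),1)
    cv2.imwrite(out,im)
segs=[]
for y in(45,-45):
    prof=[(0,0),(250,0),(250,190),(85,190),(0,92),(0,0)]
    segs+=[((a[0],y,a[1]),(b[0],y,b[1])) for a,b in zip(prof,prof[1:])]
segs+=[((x,-45,z),(x,45,z)) for x,z in[(0,0),(0,92),(85,185),(250,190)]]
draw(SC,cv2.imread("pics/scene0.png"),r.x,segs,"pics/binsc.png",(270,390,270,420),4)
# pocket & puller
pk=[((0,-30,48),c1(203,85)),((-103,-30,48),c1(364,65)),((-103,30,48),c1(380,155)),((0,30,48),c1(216,183))]
P2=[a for a,_ in pk];Q2=np.array([b for _,b in pk])
r2=least_squares(lambda p:(proj(TOP,model(p,P2))-Q2).ravel(),[.49,-.245,1.57])
# orientation of y: x axis out of mouth ~ +y world; y_pocket = -x world
P2=[(a[0],-a[1],a[2]) for a in P2]
r3=least_squares(lambda p:(proj(TOP,model(p,P2))-Q2).ravel(),[.49,-.245,1.57])
for q in (r2,r3): print("pocket",q.x,q.fun.round(2))
h=[((65,17,34),c1(120,184)),((65,-17,34),c1(114,127)),((25,-17,34),c1(172,122)),((25,17,34),c1(178,177))]
P3=[a for a,_ in h];Q3=np.array([b for _,b in h])
r4=least_squares(lambda p:(proj(TOP,model(p,P3))-Q3).ravel(),[.48,-.25,1.57])
print("puller",r4.x,r4.fun.round(2))
```

```text
bin [0.5926829  0.20281407 0.23859045] [-0.14 -0.59 -0.18 -0.36 -0.18  0.46  0.53  0.52]
sill px top (crop) [(np.float64(166.58188642832368), np.float64(418.40569799987895)), (np.float64(282.2296923140347), np.float64(387.3406066356978)), (np.float64(118.44493781313675), np.float64(278.90346614810176)), (np.float64(239.00978169277758), np.float64(246.9322395381541))]
pocket [ 0.49052951 -0.24708065  1.68129814] [ 0.13  0.62 -0.39  0.24 -0.32  0.11  0.57 -0.95]
pocket [ 0.49145991 -0.24701659  1.67127168] [  2.82  16.95   2.52  16.81  -3.2  -16.41  -2.18 -17.8 ]
puller [ 0.48448184 -0.25073862  1.63668085] [-0.34 -0.58 -0.34  0.57  0.32  0.4   0.36 -0.38]
```

View pics/binsc.png

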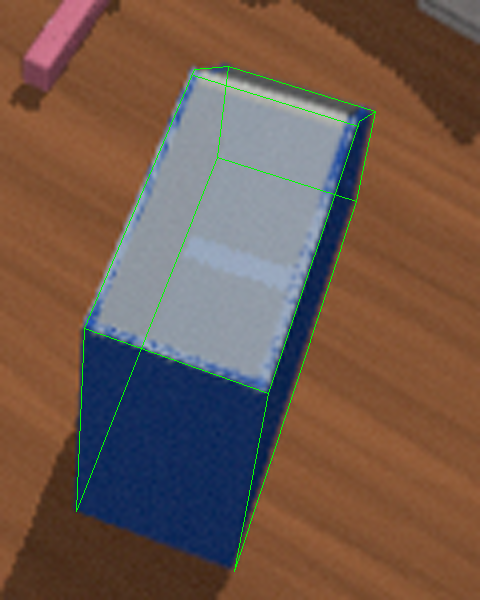

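Request:
play_rows:
  targets:
    - [[0,0,0,0,0,1,94],[0,0,0,0,0,1,94],[0,0,0,0,0,1,94],[0,0,0,0,0,1,94],[0,0,0,0,0,1,94],[0,0,0,0,0,1,94],[0,0,0,0,0,1,94],[0,0,0,0,0,1,94],[0,0,0,0,0,1,94],[0,0,0,0,0,1,94],[0,0,0,0,0,1,94],[0,0,0,0,0,1,94]]

```text
time_s: 1.75
ee_pos: [0.1274, 0.5351, 0.1846]
tcp_rot: [-0.0, 0.68, 0.733, 0.0]
wrist_force: [-0.2, -0.2, 0.6]
width: 0.0941
```

Request:
play_rows:
  targets:
    - [[-0.98,0.38,0,0,0,0,94],[-0.98,0.38,0,0,0,0,94],[-0.98,0.38,0,0,0,0,94],[-0.98,0.38,0,0,0,0,94],[-0.98,0.38,0,0,0,0,94],[-0.98,0.38,0,0,0,0,94],[-0.98,0.38,0,0,0,0,94],[-0.98,0.38,0,0,0,0,94],[-0.98,0.38,0,0,0,0,94],[-0.98,0.38,0,0,0,0,94],[-0.98,0.38,0,0,0,0,94],[-0.98,0.38,0,0,0,0,94]]

```text
time_s: 2.75
ee_pos: [0.2924, 0.193, 0.1849]
tcp_rot: [0.0, 0.678, 0.735, 0.001]
wrist_force: [0.9, 1.0, 0.3]
width: 0.0941
```

Request:
play_rows:
  targets:
    - [[-0.98,0.38,0,0,0,0,94],[-0.98,0.38,0,0,0,0,94],[-0.98,0.38,0,0,0,0,94],[-0.98,0.38,0,0,0,0,94],[-0.98,0.38,0,0,0,0,94],[-0.98,0.38,0,0,0,0,94],[-0.98,0.38,0,0,0,0,94],[-0.98,0.38,0,0,0,0,94],[-0.98,0.38,0,0,0,0,94],[-0.98,0.38,0,0,0,0,94],[-0.98,0.38,0,0,0,0,94],[0,0,0,0,0,0,94]]

```text
time_s: 3.75
ee_pos: [0.4444, -0.1223, 0.1838]
tcp_rot: [0.0, 0.68, 0.733, -0.001]
wrist_force: [-0.6, -0.5, 0.1]
width: 0.094
```

```bash
cat >> h.py <<'E'
def shot(n,f):
    from station import vision
    s=vision.snapshot(n); cv2.imwrite("pics/"+f,s["image"][:,:,::-1]); return s
def st():
    from station import status
    o=status.observe(); Rm=q2R(o["tcp_rot"]).as_matrix()
    print("t",round(o["time_s"],2),"tcp",o["ee_pos"].round(4),"w",round(o["width"],4),"F",o["wrist_force"].round(1))
    print("x",Rm[:,0].round(3),"y",Rm[:,1].round(3),"z",Rm[:,2].round(3),"q",o["joints"].round(2))
    return o,Rm
E
python3 - <<'E'
from h import *
st(); shot("wrist","w1.png")
E
```

```text
t 3.75 tcp [ 0.4444 -0.1223  0.1838] w 0.094 F [-0.6 -0.5  0.1]
x [-0.075  0.997 -0.002] y [ 0.997  0.075 -0.001] z [-0.    -0.002 -1.   ] q [-0.39 -0.11  1.57 -0.    1.68 -0.47]
```

View pics/w1.png

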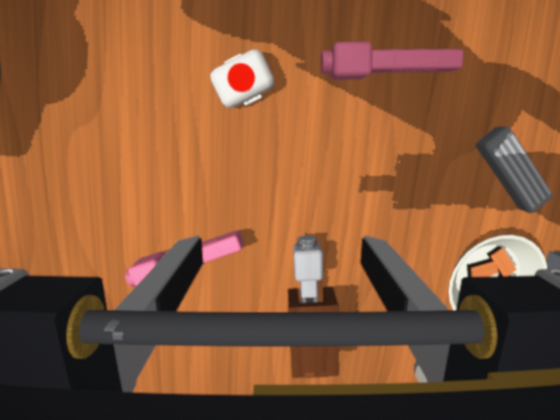

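Run:
```python
from h import *
import pickle
s=shot("wrist","w1b.png"); pickle.dump({k:v for k,v in s.items() if k!="image"},open("w1.pkl","wb"))
im=cv2.imread("pics/w1b.png")
cv2.imwrite("pics/w1c.png",cv2.resize(im[225:310,260:360],None,fx=7,fy=7,interpolation=cv2.INTER_CUBIC))
```

```text
(no output)
```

View pics/w1c.png

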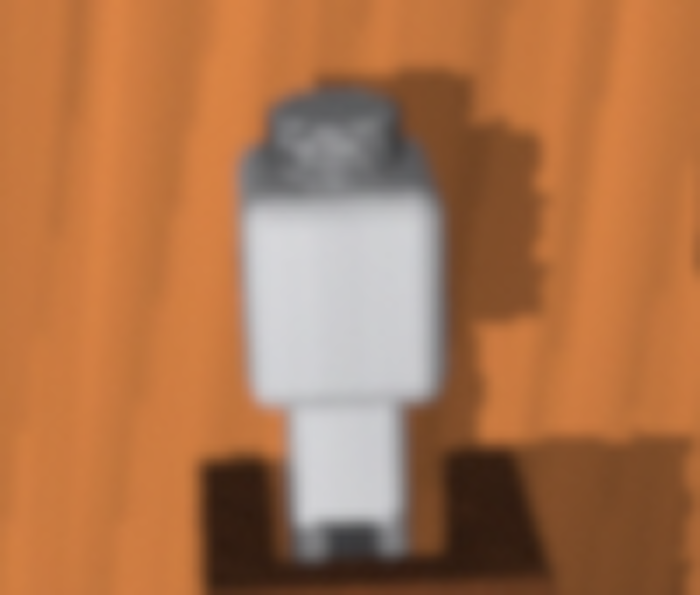

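```bash
cat >> h.py <<'E'
def model(p,P):
    P=np.array(P,float)/1000; c,s=np.cos(p[2]),np.sin(p[2])
    return np.c_[p[0]+c*P[:,0]-s*P[:,1],p[1]+s*P[:,0]+c*P[:,1],P[:,2]]
E
python3 - <<'E'
from h import *
import pickle
s=pickle.load(open("w1.pkl","rb"))
c=lambda x,y:(260+x/7-.43,225+y/7-.43)
h=[((65,17,34),c(245,200)),((65,-17,34),c(438,200)),((25,-17,34),c(442,403)),((25,17,34),c(255,403)),((-2,10,0),c(0,0))][:4]
P=[a for a,_ in h];Q=np.array([b for _,b in h])
for fixed in (False,):
    r=least_squares(lambda p:(proj(s,model(p,P))-Q).ravel(),[.48,-.25,1.64])
    print(r.x,r.fun.round(2),"deg",np.degrees(r.x[2]))
    print("head centre",model(r.x,[(45,0,17)]))
E
```

```text
[ 0.48831418 -0.25267483  1.68100628] [-0.51 -0.57  1.15 -1.51  0.52  0.66 -1.17  1.59] deg 96.31456532296401
head centre [[ 0.48336476 -0.20794784  0.017     ]]
```

Request:
play_rows:
  targets:
    - [[-0.73,0.266,0,0,0,-0.083,94],[-0.73,0.266,0,0,0,-0.083,94],[-0.73,0.266,0,0,0,-0.083,94],[-0.73,0.266,0,0,0,-0.083,94],[0,0,0.9,0,0,0,94],[0,0,0.9,0,0,0,94],[0,0,0.9,0,0,0,94],[0,0,0.9,0,0,0,94],[0,0,0.9,0,0,0,94],[0,0,0.85,0,0,0,94],[0,0,0,0,0,0,94]]

```text
time_s: 4.77
ee_pos: [0.4788, -0.1983, 0.0186]
tcp_rot: [-0.006, 0.665, 0.747, -0.001]
wrist_force: [-2.2, 0.6, -0.2]
width: 0.094
```

Run:
```python
from h import *
st(); shot("wrist","w2.png")
```

```text
t 4.77 tcp [ 0.4788 -0.1983  0.0186] w 0.094 F [-2.2  0.6 -0.2]
x [-0.117  0.993  0.007] y [ 0.993  0.117 -0.009] z [-0.01   0.006 -1.   ] q [-0.5   0.12  1.67  0.    1.36 -0.62]
```

View pics/w2.png

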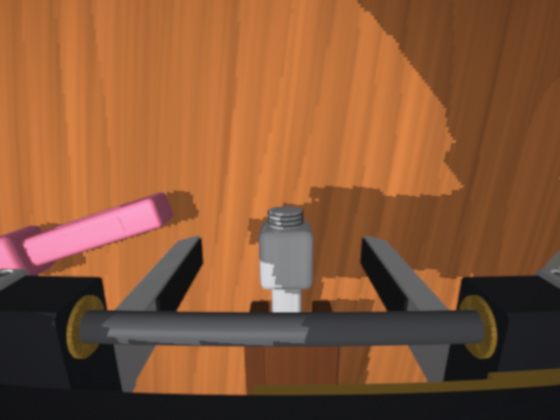

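Request:
play_rows:
  targets:
    - [[-0.25,0.08,-0.13,0,0,0,94],[0,0,0,0,0,0,30],[0,0,0,0,0,0,20],[0,0,0,0,0,0,20],[0,0,0,0,0,0,20],[0,0,0,0,0,0,20],[0,0,0,0,0,0,20],[0,0,0,0,0,0,20],[0,0,0,0,0,0,20]]
  squeeze: 30

```text
time_s: 5.57
ee_pos: [0.4862, -0.2093, 0.0279]
tcp_rot: [-0.0, 0.665, 0.747, 0.0]
wrist_force: [1.3, -0.1, -0.7]
width: 0.044
```

Request:
play_rows:
  targets:
    - [[0,-0.08,0.2,0,0,0,44],[0,0,0,0,0,0,44],[0,0,0,0,0,0,20],[0,0,0,0,0,0,20],[0,0,0,0,0,0,20],[0,0,0,0,0,0,20],[0,0,0,0,0,0,20]]
  squeeze: 30

```text
time_s: 6.15
ee_pos: [0.484, -0.2096, 0.0221]
tcp_rot: [0.0, 0.665, 0.747, 0.0]
wrist_force: [0.5, -0.1, 0.4]
width: 0.02
```

Run:
```python
from h import *
st(); shot("wrist","w3.png"); shot("scene","s3.png")
im=cv2.imread("pics/s3.png")
cv2.imwrite("pics/s3c.png",cv2.resize(im[110:290,150:350],None,fx=3.5,fy=3.3,interpolation=cv2.INTER_CUBIC))
```

```text
t 6.15 tcp [ 0.484  -0.2096  0.0221] w 0.02 F [ 0.5 -0.1  0.4]
x [-0.115  0.993 -0.   ] y [0.993 0.115 0.   ] z [ 0.  0. -1.] q [-0.52  0.13  1.66  0.    1.36 -0.63]
```

View pics/w3.png

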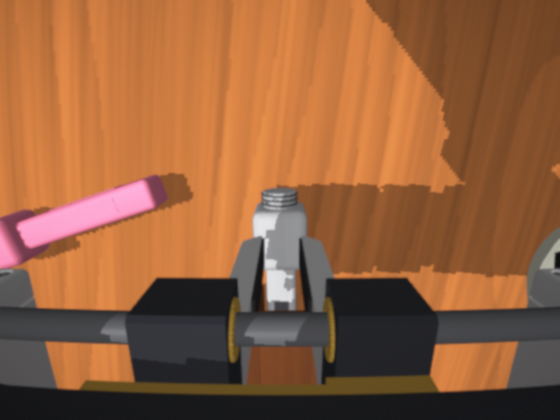

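View pics/s3c.png

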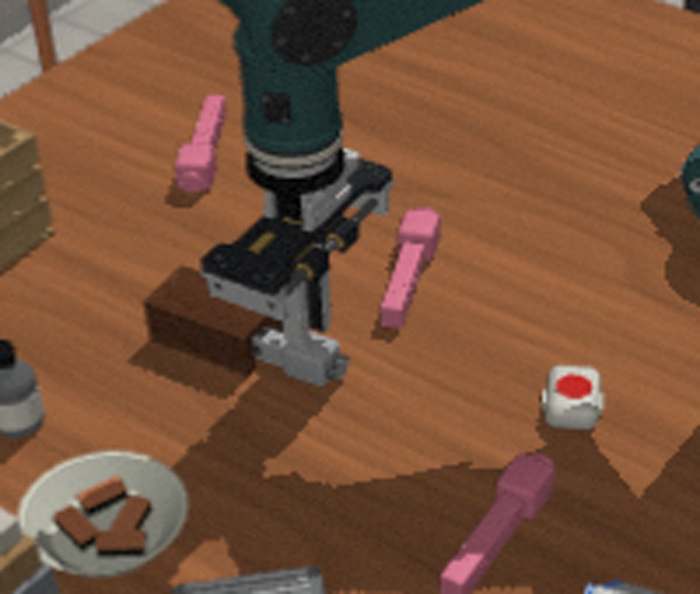

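The fingers have closed at 20 mm on the handle's exposed neck, just behind the head, near (282,265) in the wrist picture. That still works for pulling, so I'll grip and draw it out.

Request:
play_rows:
  targets:
    - [[0,0,0,0,0,0,10],[0,0,0,0,0,0,5],[0,0,0,0,0,0,5],[0.4,0,0,0,0,0,5],[0.4,0,0,0,0,0,5],[0.4,0,0,0,0,0,5],[0.4,0,0,0,0,0,5]]
  squeeze: 30

```text
time_s: 6.83
ee_pos: [0.478, -0.1602, 0.0219]
tcp_rot: [-0.0, 0.665, 0.747, 0.0]
wrist_force: [0.5, 0.9, 0.1]
width: 0.0046
```

Run:
```python
from h import *
st(); shot("wrist","w4.png"); shot("scene","s4.png")
im=cv2.imread("pics/s4.png")
cv2.imwrite("pics/s4c.png",cv2.resize(im[110:290,150:350],None,fx=3.5,fy=3.3,interpolation=cv2.INTER_CUBIC))
```

```text
t 6.83 tcp [ 0.478  -0.1602  0.0219] w 0.0046 F [0.5 0.9 0.1]
x [-0.115  0.993  0.001] y [ 0.993  0.115 -0.   ] z [-0.     0.001 -1.   ] q [-0.44  0.08  1.71  0.    1.35 -0.55]
```

View pics/w4.png

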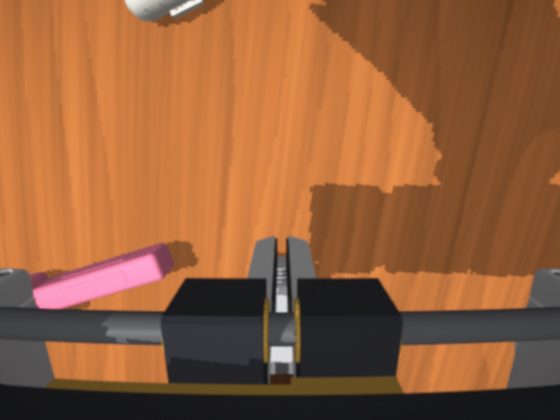

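View pics/s4c.png

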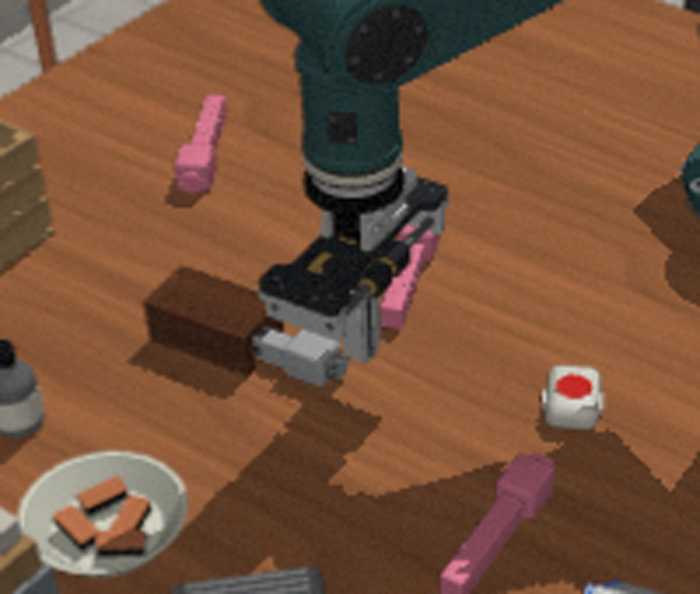

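Run:
```python
from h import *
o,Rm=st(); s=shot("wrist","w4b.png")
print(s["position"], (s["position"]-o["ee_pos"])@Rm, Rm.T@q2R(s["orientation"]).as_matrix().round(3))
for z in (-.002,.017):
  for y in (-.0025,.0025): print(z,y,proj(s,o["ee_pos"]+Rm@np.array([0,y,z])))
print(proj(s,o["ee_pos"]+Rm@np.array([0,.047,.017])),proj(s,o["ee_pos"]+Rm@np.array([0,.047,-.002])))
```

```text
t 6.93 tcp [ 0.4779 -0.1595  0.0219] w 0.0048 F [ 0.3 -0.6  0.2]
x [-0.118  0.993  0.001] y [ 0.993  0.118 -0.   ] z [-0.     0.001 -1.   ] q [-0.44  0.08  1.71  0.    1.35 -0.55]
[ 0.4700663  -0.08869552  0.22293703] [ 0.07138756  0.00046066 -0.20099959] [[ 3.92566427e-04  9.68508143e-01  2.47701106e-01]
 [ 9.99986159e-01 -6.89377215e-06 -1.20542644e-03]
 [-1.23575470e-03  2.47872904e-01 -9.68776914e-01]]
-0.002 -0.0025 [[276.47546374 238.68661402]]
-0.002 0.0025 [[284.1502814  238.68676016]]
0.017 -0.0025 [[276.84023571 229.5966363 ]]
0.017 0.0025 [[283.8998031  229.59684368]]
[[346.55094382 229.54191179]] [[352.2268818 238.5924817]]
```

Run:
```python
import cv2
im=cv2.imread("pics/w4.png")
cv2.imwrite("pics/w4c.png",cv2.resize(im[220:400,200:360],None,fx=4,fy=3.3,interpolation=cv2.INTER_CUBIC))
```

```text
(no output)
```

View pics/w4c.png

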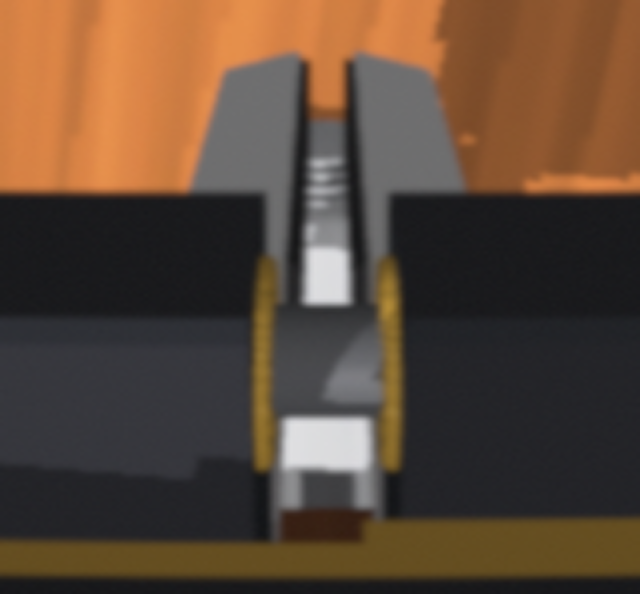

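Run:
```python
from h import *
im=cv2.imread("pics/s4.png"); k=6
im=cv2.resize(im[170:250,210:310],None,fx=k,fy=k,interpolation=cv2.INTER_CUBIC)
tcp=np.array([.478,-.1602,.0219])
for i,z in enumerate((.017,0,-.022,-.08)):
    q=(proj(SC,tcp-[0,0,z])[0]+.5-[210,170])*k
    cv2.circle(im,tuple(int(v) for v in q),3,[(0,0,255),(0,255,0),(255,0,0),(0,255,255)][i],-1)
cv2.imwrite("pics/s4d.png",im)
```

```text
(no output)
```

View pics/s4d.png

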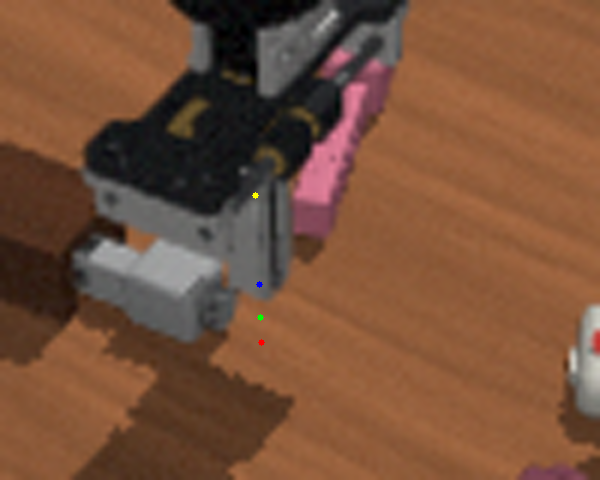

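The scene overlay shows the real fingertips about 20 mm short of the reported TCP, not 17 mm ahead of it. So the fingers closed just above the head, and the puller has not moved. I'll open, go back over the head and descend about 35 mm lower.

Request:
play_rows:
  targets:
    - [[0,0,-1,0,0,0,64],[0,0,0,0,0,0,64],[-0.8,0,0,0,0,0,64],[-0.8,0,0,0,0,0,64],[0,0,0,0,0,0,64],[0,0,0,0,0,0,64],[0,0,0,0,0,0,64],[0,0,0,0,0,0,64],[0,0,0.7,0,0,0,64],[0,0,0.7,0,0,0,64],[0,0,0.4,0,0,0,64],[0,0,0.2,0,0,0,64]]

```text
time_s: 7.98
ee_pos: [0.4823, -0.208, -0.0104]
tcp_rot: [-0.002, 0.665, 0.747, -0.0]
wrist_force: [0.1, 0.5, -0.4]
width: 0.0638
```

Run:
```python
from h import *
st(); shot("wrist","w5.png"); shot("scene","s5.png")
im=cv2.imread("pics/s5.png"); 
im=cv2.resize(im[150:250,190:310],None,fx=6,fy=6,interpolation=cv2.INTER_CUBIC)
cv2.imwrite("pics/s5c.png",im)
```

```text
t 7.98 tcp [ 0.4823 -0.208  -0.0104] w 0.0638 F [ 0.1  0.5 -0.4]
x [-0.116  0.993  0.003] y [ 0.993  0.116 -0.003] z [-0.004  0.002 -1.   ] q [-0.52  0.16  1.69  0.    1.3  -0.63]
```

View pics/w5.png

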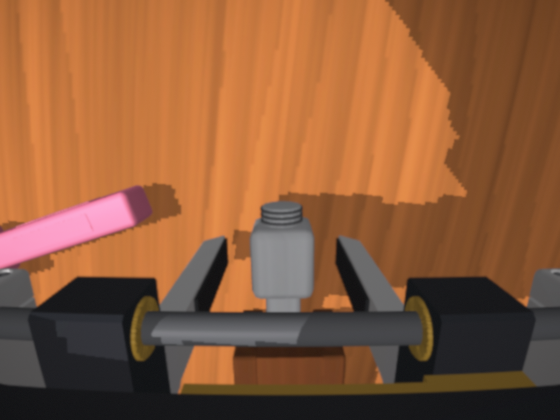

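View pics/s5c.png

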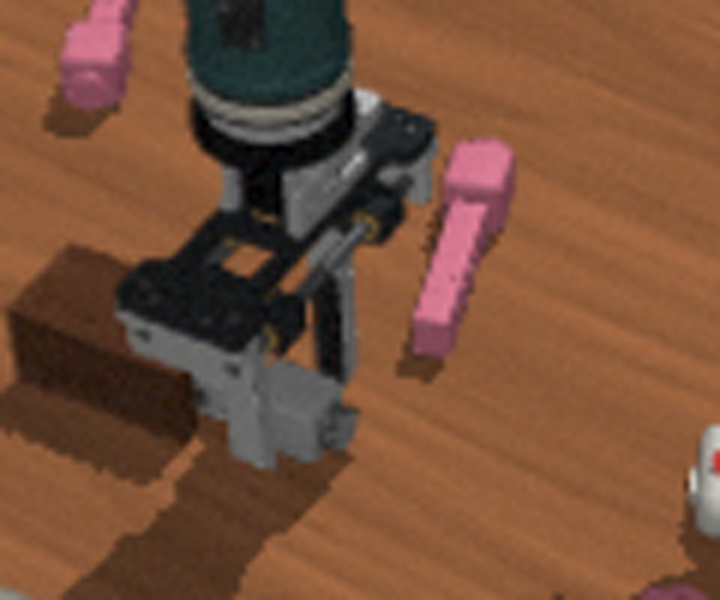

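Request:
play_rows:
  targets:
    - [[0,0,0,0,0,0,20],[0,0,0,0,0,0,20],[0,0,0,0,0,0,20],[0,0,0,0,0,0,20],[0,0,0,0,0,0,20],[0,0,0,0,0,0,20],[0,0,0,0,0,0,20]]
  squeeze: 30

```text
time_s: 8.67
ee_pos: [0.484, -0.2099, -0.0073]
tcp_rot: [0.0, 0.665, 0.747, -0.0]
wrist_force: [-0.6, 0.6, 4.3]
width: 0.0341
```

Request:
play_rows:
  targets:
    - [[0,0,-0.1,0,0,0,20],[0.4,0,0,0,0,0,20],[0.5,0,0,0,0,0,20],[0.5,0,0,0,0,0,20],[0.5,0,0,0,0,0,20],[0.5,0,0,0,0,0,20],[0.5,0,0,0,0,0,20],[0.5,0,0,0,0,0,20],[0.3,0,0,0,0,0,20],[0,0,0,0,0,0,20]]

```text
time_s: 9.5
ee_pos: [0.4701, -0.0964, -0.0056]
tcp_rot: [-0.001, 0.664, 0.748, 0.0]
wrist_force: [0.9, -0.7, -3.5]
width: 0.0341
```

Run:
```python
from h import *
st(); shot("top","t6.png"); shot("scene","s6.png")
im=cv2.imread("pics/s6.png"); 
im=cv2.resize(im[150:270,180:330],None,fx=5,fy=5,interpolation=cv2.INTER_CUBIC)
cv2.imwrite("pics/s6c.png",im)
```

```text
t 9.5 tcp [ 0.4701 -0.0964 -0.0056] w 0.0341 F [ 0.9 -0.7 -3.5]
x [-0.118  0.993  0.002] y [ 0.993  0.118 -0.001] z [-0.001  0.001 -1.   ] q [-0.32  0.05  1.8   0.    1.29 -0.44]
```

View pics/s6c.png

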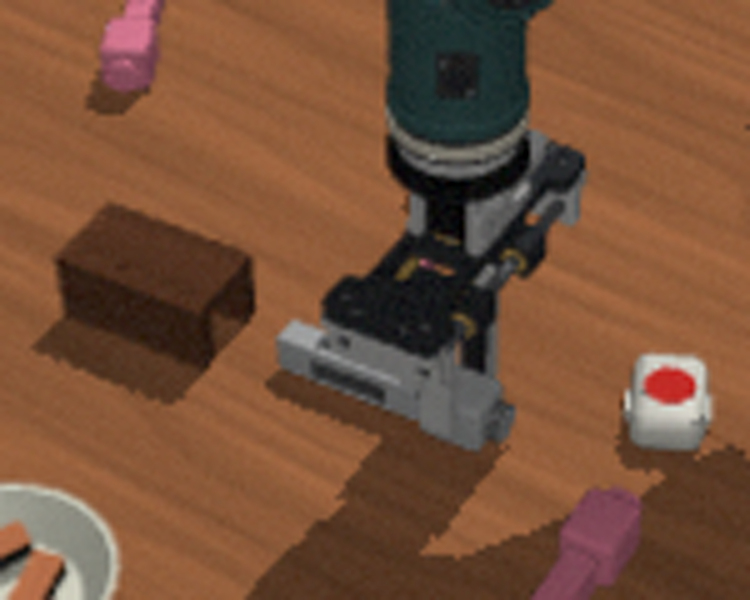

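Request:
play_rows:
  targets:
    - [[0,0,-0.9,0,0,0,20],[0,0,-0.9,0,0,0,20],[0,0,-0.9,0,0,0.9,20],[0,0,0,0,0,1,20],[0,0,0,0,0,1,20],[0,0,0,0,0,1,20],[0,0,0,0,0,1,20],[0,0,0,0,0,1,20],[0,0,0,0,0,1,20],[0,0,0,0,0,1,20],[0,0,0,0,0,1,20],[0,0,0,0,0,1,20]]

```text
time_s: 10.6
ee_pos: [0.4713, -0.1002, 0.0759]
tcp_rot: [0.0, 0.949, 0.316, 0.0]
wrist_force: [0.4, 0.1, -3.3]
width: 0.0339
```

Request:
play_rows:
  targets:
    - [[0,0,0,0,0,1,20],[0,0,0,0,0,1,20],[0,0,0,0,0,1,20],[0,0,0,0,0,1,20],[0,0,0,0,0,0.9,20],[0.3,-0.9,0,0,0,0,20],[0.3,-0.9,0,0,0,0,20],[0.3,-0.9,0,0,0,0,20],[0.3,-0.9,0,0,0,0,20],[0.3,-0.9,0,0,0,0,20],[0.3,-0.9,0,0,0,0,20],[0,0,0,0,0,0,20]]

```text
time_s: 11.6
ee_pos: [0.5036, 0.0723, 0.076]
tcp_rot: [-0.001, 0.998, 0.07, 0.001]
wrist_force: [-0.1, 0.4, -2.4]
width: 0.0338
```

Run:
```python
from h import *
st(); shot("top","t7.png"); shot("scene","s7.png"); shot("wrist","w7.png")
a=cv2.imread("pics/s7.png")[100:300,180:400];b=cv2.imread("pics/w7.png")
cv2.imwrite("pics/s7c.png",cv2.resize(a,None,fx=3,fy=3))
```

```text
t 11.6 tcp [0.5036 0.0723 0.076 ] w 0.0338 F [-0.1  0.4 -2.4]
x [0.99  0.139 0.002] y [ 0.139 -0.99  -0.003] z [ 0.001  0.003 -1.   ] q [0.03 0.04 1.64 0.   1.46 1.46]
```

View pics/s7c.png

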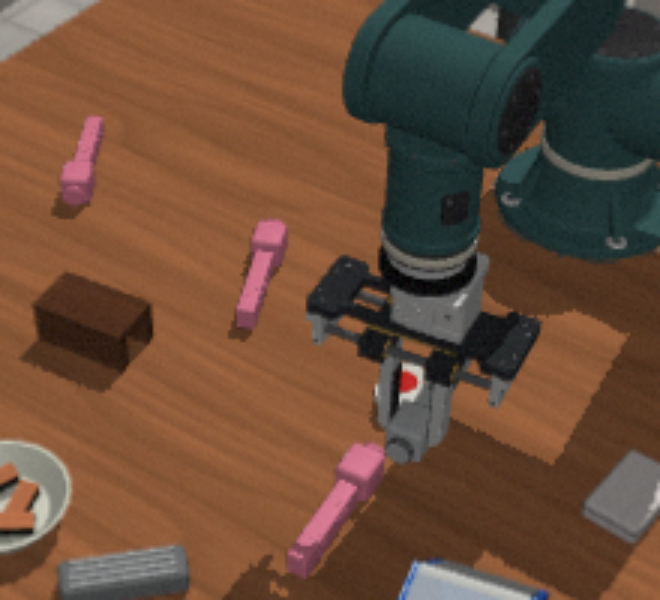

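View pics/w7.png

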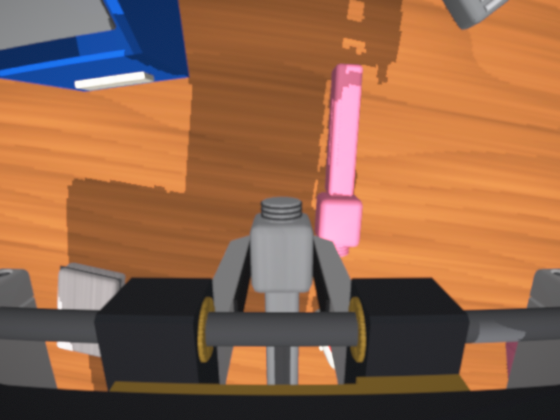

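Request:
play_rows:
  targets:
    - [[0,0,0,0,0,-0.95,20],[-0.3,-0.9,0,0,0,0,20],[-0.35,-0.9,0,0,0,0,20],[0,0,0.9,0,0,0,20],[0,0,0.9,0,0,0,20],[0,0,0.7,0,0,0,20],[0,0,0.2,0,0,0,20],[0,0,0,0,0,0,20],[0,0,0,0,0,0,20]]

```text
time_s: 12.5
ee_pos: [0.4717, 0.1153, -0.0046]
tcp_rot: [0.0, 0.993, 0.117, 0.0]
wrist_force: [1.3, 0.3, -1.7]
width: 0.0335
```

Request:
play_rows:
  targets:
    - [[0,0,0.08,0,0,0,20],[0,0,0,0,0,0,20],[0,0,0,0,0,0,60],[0,0,0,0,0,0,60],[0,0,0,0,0,0,60],[0,0,0,0,0,0,60],[0,0,0,0,0,0,60],[0,0,0,0,0,0,60],[0,0,-0.9,0,0,0,60],[0,0,-0.9,0,0,0,60],[0,0,-0.9,0,0,0,60],[0,0,0,0,0,0,60]]

```text
time_s: 13.5
ee_pos: [0.4753, 0.1171, 0.0798]
tcp_rot: [-0.0, 0.993, 0.118, 0.006]
wrist_force: [0.7, -0.3, 0.1]
width: 0.06
```

Run:
```python
from h import *
import pickle
st(); s=shot("wrist","w8.png"); pickle.dump({k:v for k,v in s.items() if k!="image"},open("w8.pkl","wb"))
```

```text
t 13.5 tcp [0.4753 0.1171 0.0798] w 0.06 F [ 0.7 -0.3  0.1]
x [0.972 0.234 0.012] y [ 0.234 -0.972  0.001] z [ 0.012  0.002 -1.   ] q [ 0.13 -0.01  1.68  0.    1.46  1.46]
```

View pics/w8.png

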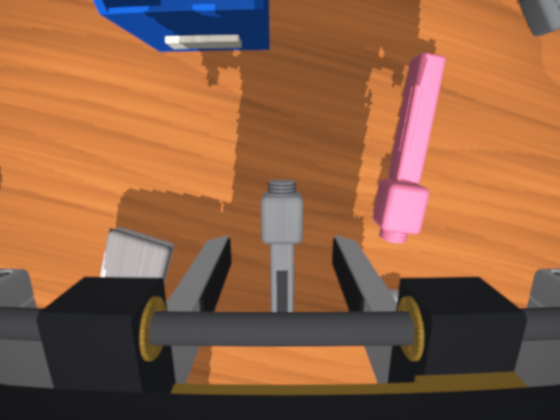

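Request:
play_rows:
  targets:
    - [[0,0,0,0,0.97,0,60],[0,0,0,0,0.97,0,60],[0,0,0,0,0.97,0,60],[0,0,0,0,0.97,0,60],[0,0,0,0,0.97,0,60],[0,0,0,0,0.97,0,60],[-0.78,0,-0.3,0,0,0,60],[-0.78,0,-0.3,0,0,0,60],[-0.78,0,-0.3,0,0,0,60],[-0.78,0,-0.3,0,0,0,60],[-0.78,0,-0.3,0,0,0,60],[0,0,0,0,0,0,60]]

```text
time_s: 14.55
ee_pos: [0.3839, 0.0966, 0.0306]
tcp_rot: [-0.034, 0.951, 0.112, 0.285]
wrist_force: [0.7, 0.2, -0.6]
width: 0.0603
```

Run:
```python
from h import *
import pickle
st(); s=shot("wrist","w9.png"); pickle.dump({k:v for k,v in s.items() if k!="image"},open("w9.pkl","wb"))
shot("scene","s9.png");a=cv2.imread("pics/s9.png")[130:300,230:430]
cv2.imwrite("pics/s9c.png",cv2.resize(a,None,fx=3.5,fy=3.5))
```

```text
t 14.55 tcp [0.3839 0.0966 0.0306] w 0.0603 F [ 0.7  0.2 -0.6]
x [0.813 0.194 0.55 ] y [ 0.233 -0.973 -0.001] z [ 0.534  0.128 -0.835] q [-0.04 -0.75  2.4   0.19  0.94  1.23]
```

View pics/w9.png

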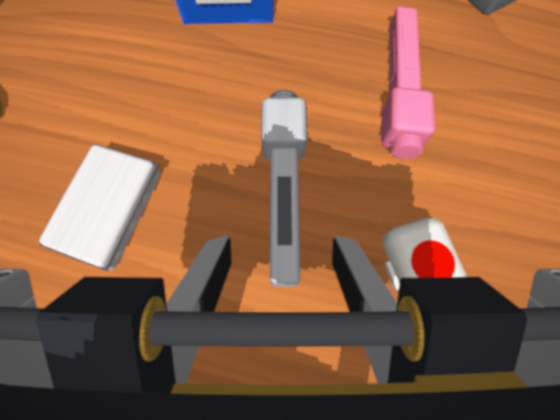

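View pics/s9c.png

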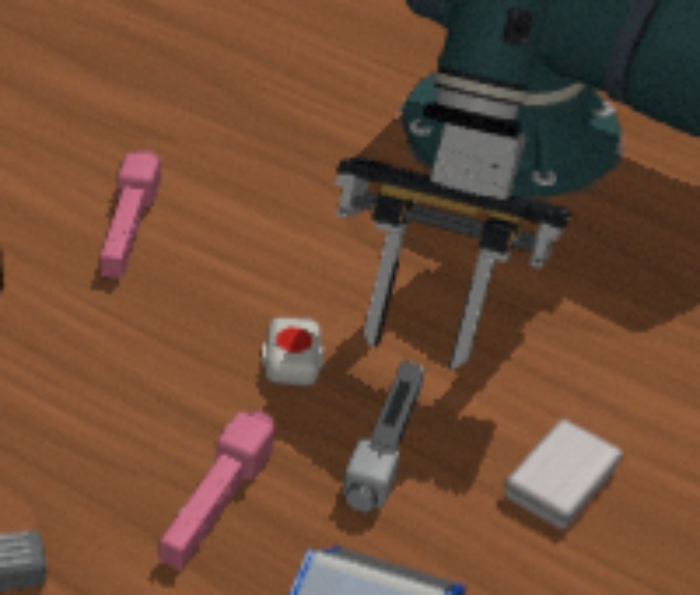

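Request:
play_rows:
  targets:
    - [[0,0,0.4,0,0,0,60],[0,0,0.1,0,0,0,60],[0,0,0,0,0,0,60]]

```text
time_s: 14.9
ee_pos: [0.3943, 0.099, 0.0217]
tcp_rot: [-0.034, 0.951, 0.113, 0.287]
wrist_force: [-0.4, 0.1, 0.4]
width: 0.0599
```

Run:
```python
from h import *
st()
```

```text
t 14.9 tcp [0.3943 0.099  0.0217] w 0.0599 F [-0.4  0.1  0.4]
x [0.81  0.195 0.553] y [ 0.234 -0.972  0.   ] z [ 0.538  0.129 -0.833] q [-0.03 -0.7   2.4   0.19  0.88  1.23]
```

Request:
play_rows:
  targets:
    - [[-0.22,0.02,0.4,0,0,0,60],[-0.22,0.02,0.4,0,0,0,60],[0,0,0.05,0,0,0,60],[0,0,0,0,0,0,60]]

```text
time_s: 15.23
ee_pos: [0.397, 0.0984, -0.0071]
tcp_rot: [-0.034, 0.951, 0.112, 0.287]
wrist_force: [0.1, 0.5, -0.2]
width: 0.0598
```

Run:
```python
from h import *
import pickle
st(); s=shot("wrist","w10.png")
shot("scene","s10.png");a=cv2.imread("pics/s10.png")[150:290,290:420]
cv2.imwrite("pics/s10c.png",cv2.resize(a,None,fx=4,fy=4))
```

```text
t 15.23 tcp [ 0.397   0.0984 -0.0071] w 0.0598 F [ 0.1  0.5 -0.2]
x [0.81  0.194 0.553] y [ 0.233 -0.972 -0.   ] z [ 0.538  0.129 -0.833] q [-0.03 -0.64  2.44  0.21  0.79  1.2 ]
```

View pics/w10.png

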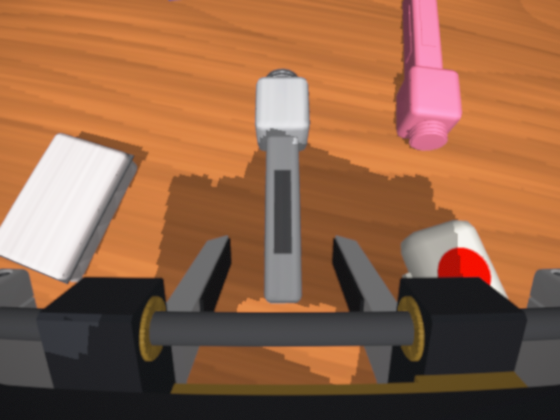

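View pics/s10c.png

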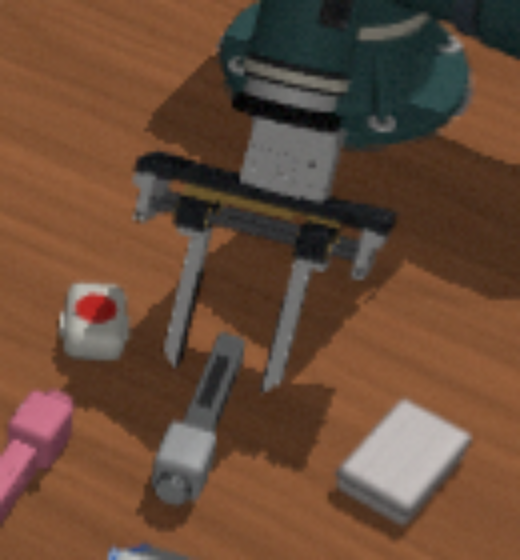

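Request:
play_rows:
  targets:
    - [[0,0,0,0,0,0,8],[0,0,0,0,0,0,8],[0,0,0,0,0,0,8],[0,0,0,0,0,0,8],[0,0,0,0,0,0,8],[0,0,0,0,0,0,8],[0,0,0,0,0,0,8],[0,0,0,0,0,0,8],[0,0,0,0,0,0,8]]
  squeeze: 50

```text
time_s: 16.08
ee_pos: [0.3974, 0.0981, -0.0067]
tcp_rot: [-0.034, 0.951, 0.112, 0.288]
wrist_force: [-1.0, -0.6, 2.0]
width: 0.0196
```

Request:
play_rows:
  targets:
    - [[0.5,0,-0.75,0,0,0,8],[0.78,-0.45,-0.58,0,0,0,8],[0.78,-0.45,-0.58,0,0,0,8],[0.78,-0.45,-0.58,0,0,0,8],[0.26,-0.5,0.2,0,0,0,8],[0,0,0,0,0,0,8],[0,0,0,0,0,0,8]]

```text
time_s: 16.67
ee_pos: [0.421, 0.1619, 0.0999]
tcp_rot: [-0.034, 0.951, 0.114, 0.285]
wrist_force: [-0.9, -0.0, -2.5]
width: 0.0195
```

Run:
```python
from h import *
import pickle
o,Rm=st(); s=shot("wrist","w11.png"); pickle.dump({k:v for k,v in s.items() if k!="image"},open("w11.pkl","wb"))
shot("scene","s11.png");a=cv2.imread("pics/s11.png")[170:420,230:430]
cv2.imwrite("pics/s11c.png",cv2.resize(a,None,fx=2.4,fy=2.4))
shot("top","t11.png");a=cv2.imread("pics/t11.png")[100:290,150:310]
cv2.imwrite("pics/t11c.png",cv2.resize(a,None,fx=3.1,fy=3.1))
B=np.array([.5927,.2028,0]); c,s_=np.cos(.2386),np.sin(.2386); d=o["ee_pos"]-B
print("tcp in bin",[c*d[0]+s_*d[1],-s_*d[0]+c*d[1],d[2]])
```

```text
t 16.67 tcp [0.421  0.1619 0.0999] w 0.0195 F [-0.9 -0.  -2.5]
x [0.812 0.197 0.55 ] y [ 0.236 -0.972  0.001] z [ 0.535  0.129 -0.835] q [ 0.25 -0.6   2.2  -0.01  0.96  1.58]
tcp in bin [np.float64(-0.1764516888692783), np.float64(0.0008597270596732084), np.float64(0.09988541483495811)]
```

View pics/w11.png

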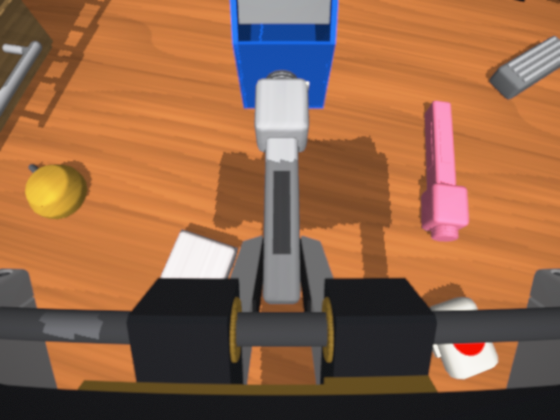

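View pics/s11c.png

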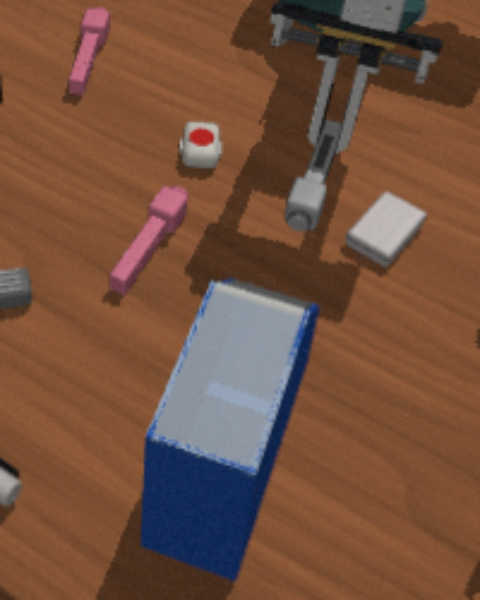

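View pics/t11c.png

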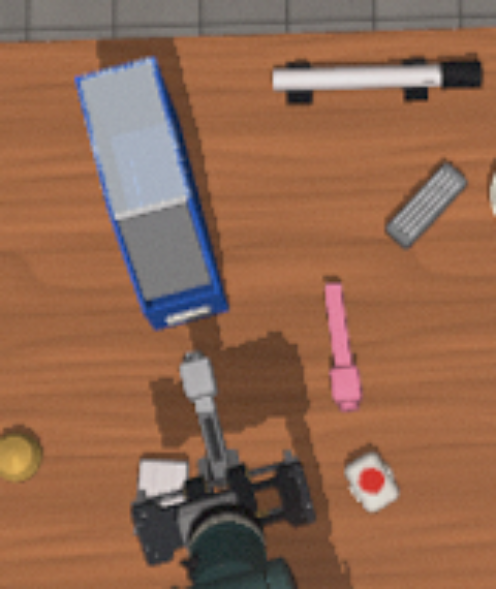

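Request:
play_rows:
  targets:
    - [[0.6,0,0.4,0,0,0,8],[0.6,0,0.4,0,0,0,8],[0.6,0,0.4,0,0,0,8],[0.4,0,0.26,0,0,0,8],[0.4,0,0.26,0,0,0,8],[0.4,0,0.26,0,0,0,8],[0.4,0,0.26,0,0,0,8],[0,0,0,0,0,0,8]]

```text
time_s: 17.48
ee_pos: [0.5423, 0.1885, 0.1013]
tcp_rot: [-0.033, 0.951, 0.111, 0.287]
wrist_force: [-1.3, -0.7, -1.1]
width: 0.0198
```

```bash
cat >> h.py <<'E'
def binpos(P):
    d=np.asarray(P)-[.5927,.2028,0]; c,s=np.cos(.2386),np.sin(.2386)
    return np.round([c*d[0]+s*d[1],-s*d[0]+c*d[1],d[2]],4)
E
python3 - <<'E'
from h import *
o,Rm=st(); print(binpos(o["ee_pos"]))
a=shot("wrist","w12.png")["image"][:,:,::-1]; b=shot("top","t12.png")["image"][100:230,150:290,::-1]
cv2.imwrite("pics/t12c.png",cv2.resize(b,None,fx=4.2,fy=4.2))
E
```

```text
t 17.48 tcp [0.5423 0.1885 0.1013] w 0.0198 F [-1.3 -0.7 -1.1]
x [0.811 0.193 0.553] y [ 0.231 -0.973  0.001] z [ 0.538  0.127 -0.833] q [ 0.24 -0.25  1.98 -0.    0.83  1.58]
[-0.0523 -0.002   0.1013]
```

View pics/w12.png

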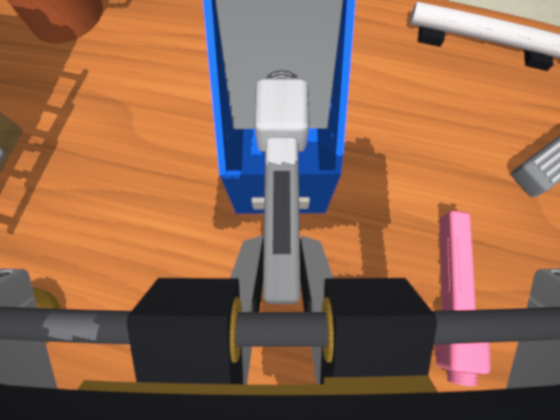

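View pics/t12c.png

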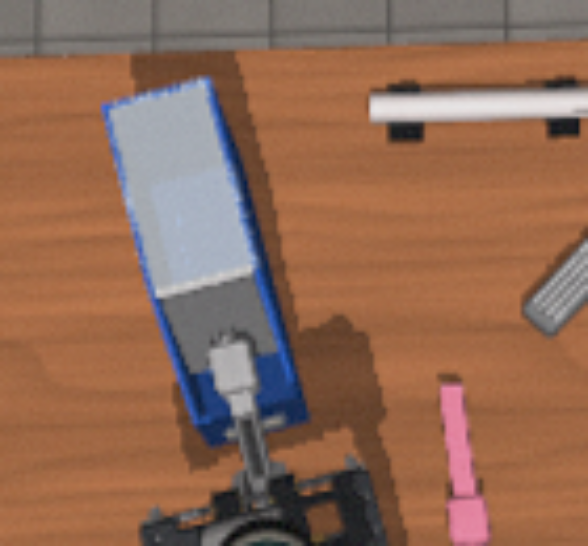

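The head is past the sill and pushing the flap open, centred in the opening at (282,100) in the wrist picture. I'll go on to about 0.09 m.

Request:
play_rows:
  targets:
    - [[0.4,0,0.26,0,0,0,8],[0.4,0,0.26,0,0,0,8],[0.15,0,0.1,0,0,0,8],[0,0,0,0,0,0,8],[0,0,0,0,0,0,8]]

```text
time_s: 18.0
ee_pos: [0.5731, 0.1972, 0.1017]
tcp_rot: [-0.033, 0.951, 0.112, 0.286]
wrist_force: [-2.1, -1.4, -3.3]
width: 0.0197
```

Run:
```python
from h import *
o,Rm=st(); print(binpos(o["ee_pos"]))
a=shot("wrist","w13.png")["image"][:,:,::-1]; b=shot("top","t13.png")["image"][100:230,150:290,::-1]
cv2.imwrite("pics/t13c.png",cv2.resize(b,None,fx=4.2,fy=4.2))
```

```text
t 18.0 tcp [0.5731 0.1972 0.1017] w 0.0197 F [-2.1 -1.4 -3.3]
x [0.811 0.194 0.552] y [ 0.233 -0.973  0.001] z [ 0.537  0.128 -0.834] q [ 0.24 -0.17  1.91 -0.    0.82  1.58]
[-0.0204 -0.0009  0.1017]
```

View pics/w13.png

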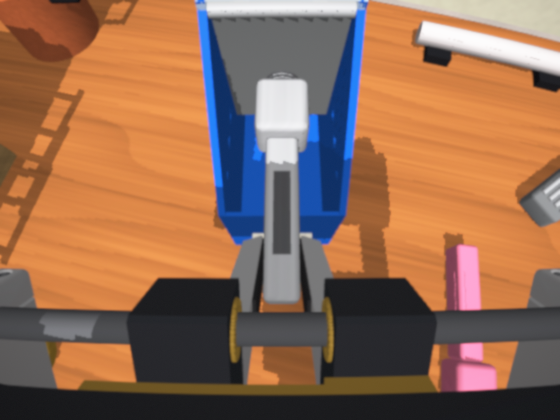

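View pics/t13c.png

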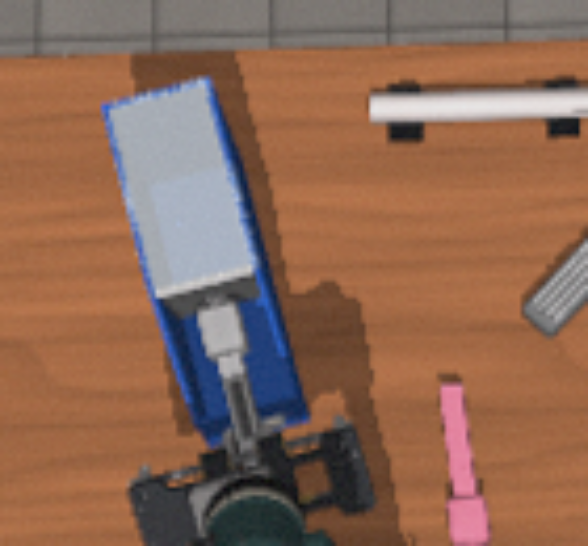

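Request:
play_rows:
  targets:
    - [[0.45,0,0.29,0,-0.2,0,8],[0.45,0,0.29,0,-0.2,0,8],[0.45,0,0.29,0,-0.2,0,8],[0.45,0,0.29,0,-0.2,0,8],[0,0,0,0,0,0,8]]

```text
time_s: 18.52
ee_pos: [0.6392, 0.2132, 0.1023]
tcp_rot: [-0.029, 0.962, 0.114, 0.248]
wrist_force: [-0.3, 0.8, -4.5]
width: 0.0199
```

Run:
```python
from h import *
o,Rm=st(); print(binpos(o["ee_pos"]))
a=shot("wrist","w14.png")["image"][:,:,::-1]; b=shot("top","t14.png")["image"][100:230,150:290,::-1]
cv2.imwrite("pics/t14c.png",cv2.resize(b,None,fx=4.2,fy=4.2))
```

```text
t 18.52 tcp [0.6392 0.2132 0.1023] w 0.0199 F [-0.3  0.8 -4.5]
x [0.851 0.204 0.484] y [ 0.233 -0.972  0.   ] z [ 0.47   0.112 -0.875] q [ 0.24  0.03  1.69 -0.    0.92  1.58]
[ 0.0476 -0.0009  0.1023]
```

View pics/w14.png

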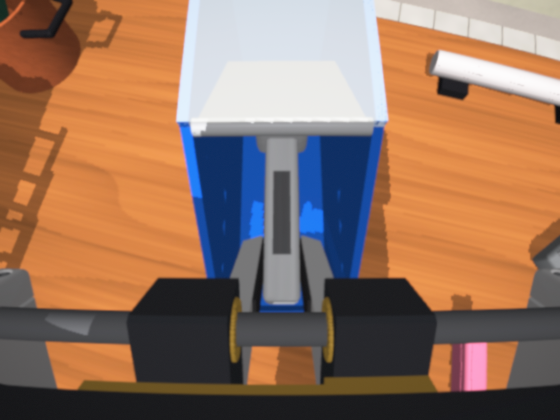

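View pics/t14c.png

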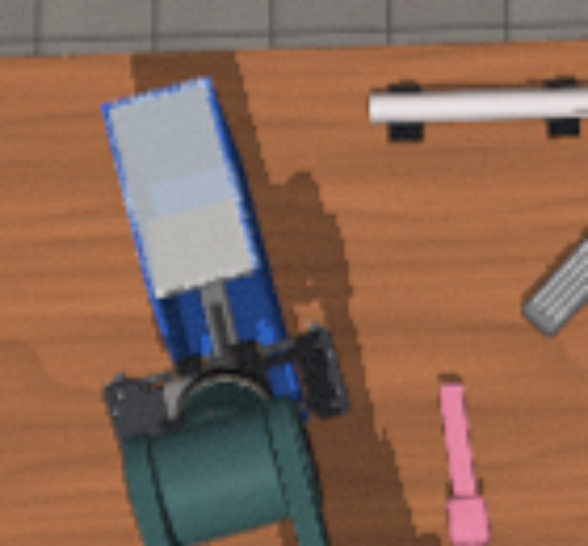

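Request:
play_rows:
  targets:
    - [[0.32,0,0.18,0,0,0,8],[0.32,0,0.18,0,0,0,8],[-0.19,0,0.35,0,0,0,8],[0,0,0,0,0,0,8],[0,0,0,0,0,0,8]]

```text
time_s: 19.03
ee_pos: [0.6564, 0.2175, 0.087]
tcp_rot: [-0.029, 0.962, 0.114, 0.245]
wrist_force: [-0.7, -0.6, -4.8]
width: 0.0197
```

Run:
```python
from h import *
o,Rm=st(); print(binpos(o["ee_pos"]))
a=shot("wrist","w15.png")
```

```text
t 19.03 tcp [0.6564 0.2175 0.087 ] w 0.0197 F [-0.7 -0.6 -4.8]
x [0.854 0.205 0.479] y [ 0.233 -0.972  0.   ] z [ 0.466  0.111 -0.878] q [ 0.24  0.08  1.66 -0.    0.9   1.58]
[ 0.0653 -0.0008  0.087 ]
```

View pics/w15.png

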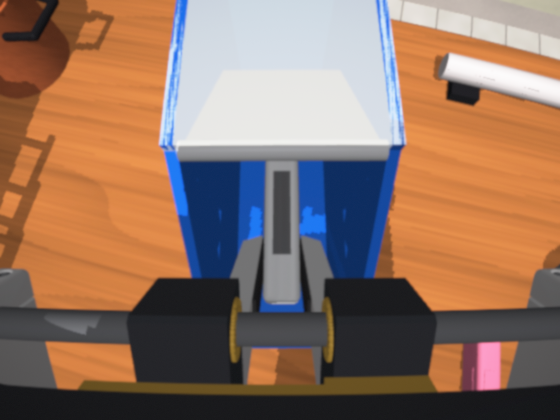

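Request:
play_rows:
  targets:
    - [[0,0,0,0,0,0,45],[0,0,0,0,0,0,45],[0,0,0,0,0,0,45],[0,0,0,0,0,0,45],[0,0,0,0,0,0,45],[0,0,0,0,0,0,45]]

```text
time_s: 19.58
ee_pos: [0.6591, 0.2181, 0.0908]
tcp_rot: [-0.029, 0.962, 0.114, 0.248]
wrist_force: [0.1, 0.3, 0.8]
width: 0.0453
```

Run:
```python
from h import *
o,Rm=st(); print(binpos(o["ee_pos"]))
a=shot("wrist","w16.png")
```

```text
t 19.58 tcp [0.6591 0.2181 0.0908] w 0.0453 F [0.1 0.3 0.8]
x [0.851 0.204 0.484] y [ 0.233 -0.972  0.   ] z [ 0.471  0.113 -0.875] q [ 0.24  0.08  1.66 -0.    0.89  1.58]
[ 0.0681 -0.0008  0.0908]
```

View pics/w16.png

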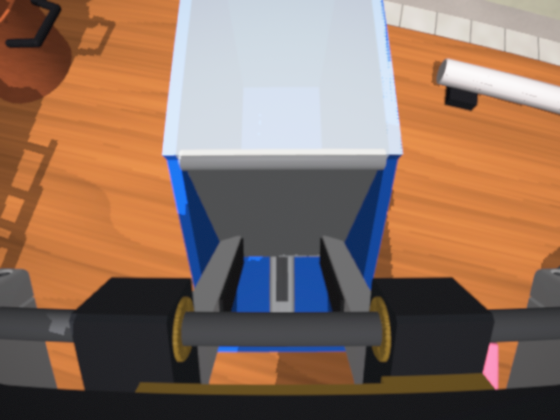

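Request:
play_rows:
  targets:
    - [[0,0,-0.5,0,0,0,45],[0,0,-0.8,0,0,0,45],[0,0,-0.8,0,0,0,45],[-0.3,0,-0.8,0,0,0,45],[-0.5,0,-0.8,0,0,0,45],[-0.8,0,-0.5,0,0,0,45],[-0.8,0,0,0,0,0,45],[-0.8,0,0,0,0,0,45],[0,0,0,0,0,0,45],[0,0,0,0,0,0,45]]

```text
time_s: 20.47
ee_pos: [0.5171, 0.1841, 0.1534]
tcp_rot: [-0.029, 0.962, 0.114, 0.248]
wrist_force: [0.6, 0.2, -0.0]
width: 0.045
```

Run:
```python
from h import *
o,Rm=st(); print(binpos(o["ee_pos"]))
a=shot("wrist","w17.png"); b=shot("top","t17.png")["image"][100:230,150:290,::-1]
cv2.imwrite("pics/t17c.png",cv2.resize(b,None,fx=4.2,fy=4.2))
b=shot("scene","s17.png")["image"][270:420,260:400,::-1]
cv2.imwrite("pics/s17c.png",cv2.resize(b,None,fx=4,fy=4))
```

```text
t 20.47 tcp [0.5171 0.1841 0.1534] w 0.045 F [ 0.6  0.2 -0. ]
x [0.851 0.204 0.483] y [ 0.233 -0.972  0.   ] z [ 0.47   0.112 -0.876] q [ 0.24 -0.3   1.88 -0.    1.06  1.58]
[-0.0779 -0.0003  0.1534]
```

View pics/w17.png

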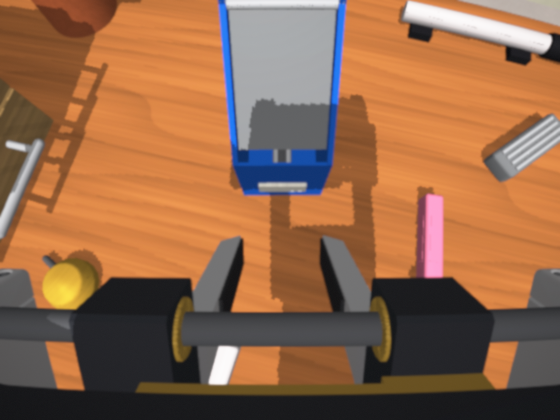

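View pics/t17c.png

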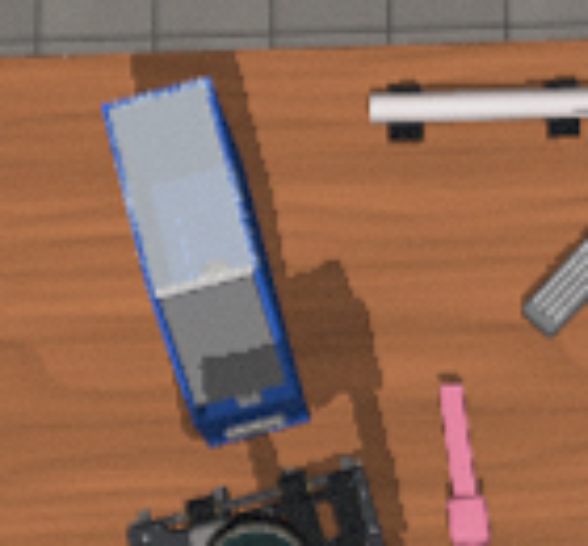

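View pics/s17c.png

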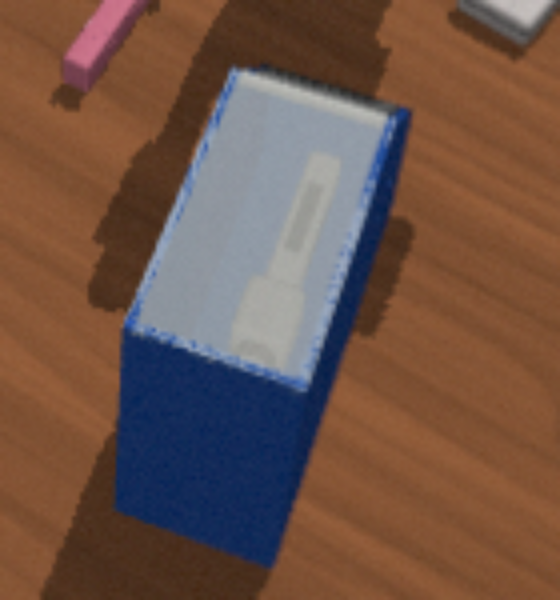

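Run:
```python
from h import *
c=lambda x,y:(260+x/4-.4,270+y/4-.4)
for z in (.013,.026,.05,.08):
    t=unproj(SC,[c(325,153)],z)[0]; n=unproj(SC,[c(262,285)],z+.008)[0]
    print(z,"tail top",binpos(t),"head block rear top",binpos(n),np.linalg.norm(t-n))
```

```text
0.013 tail top [-0.0093 -0.0044  0.013 ] head block rear top [ 0.0995 -0.0116  0.021 ] 0.10935484923173436
0.026 tail top [ 0.0001 -0.003   0.026 ] head block rear top [ 0.1075 -0.01    0.034 ] 0.10797365379158469
0.05 tail top [ 0.0174 -0.0004  0.05  ] head block rear top [ 0.1223 -0.0072  0.058 ] 0.10542402064104656
0.08 tail top [0.0391 0.0029 0.08  ] head block rear top [ 0.1408 -0.0037  0.088 ] 0.10223749849777732
```

Run:
```python
from h import *
s=shot("wrist","w18.png")
im=cv2.imread("pics/w18.png"); cv2.imwrite("pics/w18c.png",cv2.resize(im[130:210,215:350],None,fx=5.5,fy=5.5,interpolation=cv2.INTER_CUBIC))
for z in (.003,.013,.026,.05,.08,.1):
  print(z,[binpos(p) for p in unproj(s,[(274,161),(290,161),(282,150)],z)])
B=lambda x,y,z:np.array([.5927+np.cos(.2386)*x-np.sin(.2386)*y,.2028+np.sin(.2386)*x+np.cos(.2386)*y,z])
print(proj(s,[B(0,40,.092),B(3,40,.092) if 0 else B(.003,.04,.092),B(.008,.038,.104),B(.003,0,.026)]))
```

```text
0.003 [array([0.0446, 0.0076, 0.003 ]), array([ 0.0446, -0.0117,  0.003 ]), array([ 0.0591, -0.0021,  0.003 ])]
0.013 [array([0.0404, 0.0074, 0.013 ]), array([ 0.0403, -0.0114,  0.013 ]), array([ 0.0544, -0.0021,  0.013 ])]
0.026 [array([0.0349, 0.0071, 0.026 ]), array([ 0.0348, -0.011 ,  0.026 ]), array([ 0.0484, -0.002 ,  0.026 ])]
0.05 [array([0.0247, 0.0066, 0.05  ]), array([ 0.0246, -0.0103,  0.05  ]), array([ 0.0373, -0.0019,  0.05  ])]
0.08 [array([0.0119, 0.0059, 0.08  ]), array([ 0.0119, -0.0094,  0.08  ]), array([ 0.0233, -0.0018,  0.08  ])]
0.1 [array([0.0034, 0.0054, 0.1   ]), array([ 0.0034, -0.0088,  0.1   ]), array([ 0.014 , -0.0017,  0.1   ])]
[[ 7.21517233e+07 -1.66988689e+05]
 [ 2.36209114e+02  1.65083357e+02]
 [ 2.36847446e+02  1.54564363e+02]
 [ 2.80349481e+02  1.87721618e+02]]
```

View pics/w18c.png

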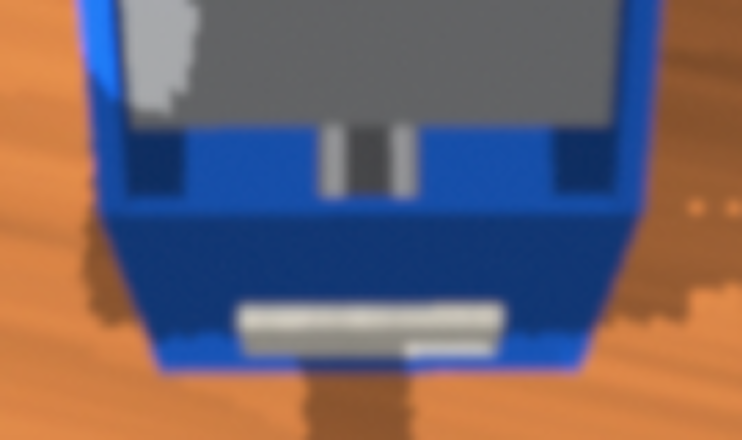

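Request:
play_rows:
  targets:
    - [[0,0,-0.8,0,0,0,45],[0,0,-0.8,0,0,0,45],[0,0,0,0,0,0,45],[0,0,0,0,0,0,45],[0,0,0,0,0,0,45],[0,0,0,0,0,0,45]]

```text
time_s: 21.17
ee_pos: [0.4949, 0.1787, 0.1939]
tcp_rot: [-0.029, 0.962, 0.114, 0.246]
wrist_force: [-0.6, 0.3, -0.0]
width: 0.0447
```

Run:
```python
from h import *
from station import job
a=cv2.imread("pics/s17.png").astype(int); b=shot("scene","s19.png")["image"][:,:,::-1].astype(int)
print("bin-roof diff",np.abs(a-b)[290:365,295:360].mean()); st()
print(job.job_done())
```

```text
bin-roof diff 2.6682393162393163
t 21.22 tcp [0.4948 0.1787 0.1937] w 0.0454 F [-0.5 -0.3  0. ]
x [0.853 0.205 0.48 ] y [ 0.233 -0.973  0.001] z [ 0.467  0.111 -0.877] q [ 0.24 -0.37  1.84 -0.    1.17  1.58]
the job is handed in; nothing more can be done
None
```

I drew the puller out of the pocket by its head, laid it flat on the shelf in front of the bin and let go. I then took it again by the handle with the tool tilted forward, pushed the head through the flap and dropped the puller inside. I handed the job in at 21.2 s; no verdict was reported.

**First grasp missed:** The fingers closed just above the head, because the real fingertips sit about 35 mm short of where the reported tool position implies. I saw this in the scene picture, went lower and the second grasp held. The puller was not moved by the miss.

**Last checks:**
- **Puller:** Through the clear roof it shows inside the bin, and the width of its handle through the gap over the sill puts it low, about 35 mm up. I could only estimate its depth: the two camera views put the tail end between about 0 and 27 mm behind the front face, so it may be close to the front wall.
- **Flap:** Its lower edge is at row 153 in the wrist picture, and row 155 is expected when it is shut.
- **At rest and clear:** Two scene pictures taken before hand-in differ by only 2.7 grey levels over the roof. I took that as at rest, though I did not check what caused the difference. The wrist force is about zero with the gripper clear of everything.
- **Other things on the shelf:** The gripper did not touch any that I could see, but I did not measure their positions again at the end.

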